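Fasten the meal chest: hasp over the staple, pin through the loop

TASK

Close up the white and blue meal chest for delivery: swing its steel hasp over the front edge so that it hangs down over the brass staple, then take the long pin with the red knob out of the wooden rack and lower it upright through the staple's loop until its knob rests on the loop, and let go. Leave the short pin with the blue knob in the rack.

Things in the scene. Friction and masses are not known exactly. Their poses are not given: they have to be found in the camera images.
- hasp (a joint): Steel frame 74 mm wide, 88 long, yellow tab across its free end, hinged level along the lid's upper front edge (27 mm behind, 41 above point loop). Rad: 0 hangs shut over the staple, 1.57 sticks out, 3.14 upright, 3.7 stop, leaning back over the lid (start; free end 75 mm above hinge). Light, loose: pushed outwards from the lid side just past upright, it falls shut by itself in about 1 s.
- loop (a point): Centre of the opening of the brass U staple (8 mm bars) on the chest's front, level with the bars' tops, 117 mm up. x points out of the front, away from the robot; y along it; z up. Opening 22 mm wide (y), x -29 to +12 mm, clear above and below. Front face 32 mm behind this point. Chest fixed, white, flat blue lid, 180 deep (x), 300 wide (y, centred), 160 high.
- pin: Long pin standing in a hole of the wooden rack: red cylindrical knob 38 mm across, 40 tall; below it a steel shaft 10 thick, 60 long, tapered tip. About 90 g. Origin: centre of the knob's underside, z up (knob 0 to +40, shaft 0 to -60). The rack is a fixed block 170 x 70, 75 high; knobs rest on its top, holes 90 apart along its length: grip across the length.
- short_pin: Short pin in the rack's other hole, to be left there: like the long one but with a blue knob and a shaft of 28 mm. Origin: centre of the knob's underside. The line from pin to pin is the rack's length.
There are look-alikes about, which are no part of the job. What is shaped like the pin but black or turquoise is not meant.

How it is judged:
By the outcome, as a careful person would: the job done as asked, in the order asked, and still so for the second after the job is handed in, with the robot touching nothing.
It also fails if it takes over 58 s, if anything falls off the work surface, if the arm or the gripper's body presses on something with over 40 N, if the wrist force passes 120 N, or if a joint passes its speed limit or range.

ROBOT

A 6-joint arm with a two-finger parallel gripper is mounted at the origin on the work surface. World frame = base frame: x ahead of the robot, y to its left, z up, the work surface at z = 0. Lengths are in m, angles in rad, forces in N, time in s.
With the tool pointing down it reaches from about 0.425 to 0.95 m from the base axis. Payload 3.5 kg.
Tool frame: the origin (TCP) lies on the centre line of the jaws, within the pads' length; the fingertips stand 8 mm ahead of it and the grasp point (between the pads) lies 11 mm behind it; z points along the fingers, y is the line along which they close (so a half turn about z gives the same grasp; the last joint's range is limited). The gripper opens to 85 mm and grips with 20 to 120 N. Pads are 22 mm wide; open, the fingers measure 114 mm over their backs; the gripper's body (76 mm by 85 mm) begins 54 mm behind the grasp point. The pads swing forward as they close: fully open they stand 13 mm farther back than shut.
Start: joints at [1.177, 0.286, 1.577, -0, 1.279, -0.15], TCP at [0.163, 0.655, 0.199] pointing down, gripper open.
Joint ranges: [-2.77, 2.77], [-0.9, 2.22], [0.21, 2.48], [-1.53, 4.67], [0.24, 2.81], [-2.84, 2.84]. Speed limits (rad/s): [2.79, 2.79, 3.14, 3.14, 3.14, 3.14].

INTERFACE

Orientations are given as a unit quaternion [x, y, z, w].
In Python, from plant import ctrl gives the robot as it stands. The module is installed in compiled form; this text tells all that it offers.
- The arm moves only by the tool send_rows, never from a script. Its argument "steps" is a list of rows, each a list of 5 numbers: the shift along the tool's x, y, z in m, then the turn about the tool's z in degrees, then the opening, from -1 (shut) to 1 (fully open). A call has 1 to 12 rows; each row is the pose to reach, as a shift and turn from the pose commanded when the call began, along the tool's axes at that moment; what a row does not reach only later rows make up. A row lasts 1/10 s, in which the tool goes at most 50 mm and 8.59 degrees, less where a joint would pass 70% of its speed; a pose out of reach is approached as far as the arm can. A call with a gripper value outside its range is refused whole. The fingers move at their own pace and stop on an object; "squeeze" is the grip in N (left out, the last holds). Time passes only in rows, so rows that repeat a pose let the fingers close. It gives the time, the measured TCP pose, the force, the opening and the grip force at its end, in the units of the state.
- ctrl.get_state(): the state, without advancing time (a new reading comes with each control period).
- ctrl.read_camera(name): name is "scene" or "top" or "wrist"; returns the picture (420x560x3 uint8, red, green, blue); there is no depth.
- ctrl.calibration(name): a dict with "intrinsics" (3x3 intrinsics, pixels), "extrinsics" (4x4, takes a point from world to camera coordinates); the wrist camera has in their place "tool_from_camera" (4x4, takes a point from camera to tool coordinates, whose origin is the TCP and whose axes are the flange's). Camera axes: x right, y up, looking along -z (the intrinsics and any distortion apply to the point x, -y, -z); pixel columns grow to the right and rows downward; lengths in m; the calibration is good to about 2 mm. A picture is of the moment at which its call begins: read the wrist's pose just before it. calibration takes no time and is no camera call.
- ctrl.sign_off(): hands the job in; it is judged then, once.
The state is a dict: "time": time; "qpos": joint angles; "dq": joint speeds; "joint_efforts": joint torques, N m; "eef_pos": TCP position; "tcp_rot": TCP orientation; "contact_force": force on the tool from outside, world axes, zero at the start; "wrist_torque": the same for the moment, N m; "opening": opening from 0.0 (shut) to 1.0 (fully open); "finger_force": force on a finger pad.
Only numpy, scipy, OpenCV 4.12 (cv2) and the standard library are available. Lean on these libraries where they do the work, as an engineer would, in place of code of your own. Each camera call takes 0.05 s, during which the arm holds its last target. There are 200 camera calls.

## Working session

There is one attempt and no reset: what is moved stays moved. The work goes in short steps, Python scripts to look and compute and a tool call to move; the robot and the scene stay as the last step left them, time stands still between calls to the robot, and variables do not carry over. Pictures are saved under pics/ and viewed, at most 10 in all, crops included, and the job is handed in when it is done.

Besides the shell and the picture viewer there is one more tool, called after "Request:" as name(argument=value, ...) on one line, values as JSON. send_rows: Moves the arm, as the interface text tells. Its arguments: {"type":"object","properties":{"steps":{"type":"array","items":{"type":"array","items":{"type":"number"}}},"squeeze":{"type":"number"}},"required":["steps"]}

```bash
mkdir -p pics; cat > h.py <<'E'
import numpy as np, cv2
from plant import ctrl
from scipy.spatial.transform import Rotation as R
def cam(n):
    s=ctrl.get_state(); im=ctrl.read_camera(n); c=ctrl.calibration(n)
    K=np.array(c["intrinsics"])
    if n=="wrist":
        T=np.eye(4);T[:3,:3]=R.from_quat(s["tcp_rot"]).as_matrix();T[:3,3]=s["eef_pos"]
        W=T@np.array(c["tool_from_camera"])
    else: W=np.linalg.inv(np.array(c["extrinsics"]))
    return im,K,W,c
def ray(K,W,u,v):
    d=np.linalg.inv(K)@[u,v,1]; d=W[:3,:3]@[d[0],-d[1],-d[2]]
    return W[:3,3],d
def atz(K,W,u,v,z):
    o,d=ray(K,W,u,v); return o+d*(z-o[2])/d[2]
def proj(K,W,p):
    q=np.linalg.inv(W)@np.append(p,1); q=K@[q[0],-q[1],-q[2]]; return q[:2]/q[2]
def save(im,n): cv2.imwrite(f"pics/{n}.png",im[:,:,::-1])
E
python3 - <<'E'
from h import *
np.set_printoptions(precision=3,suppress=True)
ims=[]
for n in("scene","top","wrist"):
    im,K,W,c=cam(n); save(im,n); print(n,K.tolist(),W,[k for k in c]); np.savez(n,K=K,W=W)
    if n!="wrist": ims.append(im)
s=ctrl.get_state();print(s)
E
```

```text
scene [[433.26325762621724, 0.0, 276.83090869966406], [0.0, 433.26325762621724, 207.5653121728165], [0.0, 0.0, 1.0]] [[-0.815 -0.437  0.381  0.853]
 [ 0.58  -0.619  0.53   0.409]
 [ 0.005  0.653  0.758  0.884]
 [ 0.     0.     0.     1.   ]] ['intrinsics', 'extrinsics']
top [[437.0826149187429, 0.0, 278.55781769143124], [0.0, 437.0826149187429, 217.51814205640713], [0.0, 0.0, 1.0]] [[ 0.023  0.992 -0.122  0.396]
 [-1.     0.022 -0.009 -0.109]
 [-0.006  0.122  0.993  1.002]
 [ 0.     0.     0.     1.   ]] ['intrinsics', 'extrinsics']
wrist [[364.20261828144226, 0.0, 279.9684178793729], [0.0, 364.20261828144226, 214.40253143359018], [0.0, 0.0, 1.0]] [[ 0.242 -0.928 -0.284  0.089]
 [ 0.97   0.23   0.073  0.674]
 [-0.003 -0.294  0.956  0.372]
 [ 0.     0.     0.     1.   ]] ['intrinsics', 'tool_from_camera']
{'time': 0.15, 'qpos': array([ 1.177,  0.287,  1.578, -0.   ,  1.279, -0.15 ]), 'dq': array([-0.001, -0.003, -0.005,  0.   , -0.001,  0.   ]), 'joint_efforts': array([  0.001, -40.66 , -29.314,  -0.   ,   0.004,   0.   ]), 'eef_pos': array([0.163, 0.655, 0.198]), 'tcp_rot': array([ 0.122,  0.993, -0.001, -0.   ]), 'contact_force': array([ 0.043,  0.866, -0.829]), 'wrist_torque': array([-0.002,  0.026, -0.011]), 'finger_force': 0.0, 'opening': 0.9999101446496395}
```

View pics/scene.png

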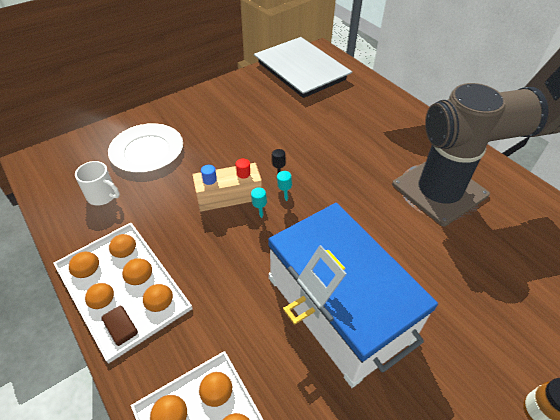

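View pics/top.png

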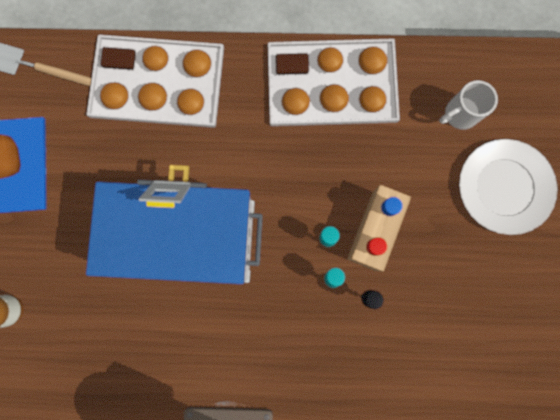

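The scene view shows the red knob at (243,168), the blue at (209,174), the staple at (299,309) and the hasp leaning back over the lid. The top view shows red at (377,246), blue at (393,206), and turquoise look-alikes at (330,236) and (335,277). The staple is at (178,172).

```bash
python3 - <<'E'
from h import *
np.set_printoptions(precision=4,suppress=True)
C={n:(cv2.imread(f"pics/{n}.png"),np.load(n+".npz")) for n in("scene","top")}
rng={"red":[(0,180,90),(5,255,255)],"blue":[(105,150,60),(125,255,255)],"turq":[(85,150,80),(95,255,255)],"yel":[(22,130,110),(32,255,255)]}
for n,(im,z) in C.items():
    h=cv2.cvtColor(im,cv2.COLOR_BGR2HSV)
    for k,(a,b) in rng.items():
        m=cv2.inRange(h,a,b); N,l,st,ce=cv2.connectedComponentsWithStats(m)
        for i in range(1,N):
            if st[i,4]>40: print(n,k,st[i],ce[i], [atz(z["K"],z["W"],*ce[i],zz)[:2] for zz in ((.1,.115) if k!="yel" else (.117,))])
z=C["top"][1]
# lid corners top z=.16
for p in [(97,183),(249,188),(248,283),(88,275)]: print(p,atz(z["K"],z["W"],*p,.16))
E
python3 - <<'E'
import cv2,numpy as np
a=cv2.imread("pics/top.png")[150:300,80:270]; b=cv2.imread("pics/scene.png")[190:390,240:440]
a=cv2.resize(a,(507,400),interpolation=2);b=cv2.resize(b,None,fx=2,fy=2,interpolation=2)
a=cv2.resize(a,(400,316)); a=cv2.copyMakeBorder(a,0,84,0,0,0)
cv2.imwrite("pics/crop.png",np.hstack([a,b]))
E
```

```text
scene red [235 158  15  20 225] [242.6978 167.5556] [array([ 0.4514, -0.3015]), array([ 0.4591, -0.2879])]
scene blue [201 166  15  18 153] [208.8824 176.6797] [array([ 0.5396, -0.3229]), array([ 0.5456, -0.3089])]
scene blue [  268   203   170   159 11258] [356.798  279.6953] [array([0.4373, 0.1199]), array([0.4453, 0.1255])]
scene blue [313 258  22  29 308] [323.2987 271.9935] [array([0.4826, 0.0648]), array([0.4897, 0.0714])]
scene turq [277 171  15  30 266] [284.1767 181.6241] [array([ 0.3933, -0.1984]), array([ 0.4021, -0.1867])]
scene turq [251 188  16  30 287] [258.7247 198.8328] [array([ 0.4782, -0.187 ]), array([ 0.4854, -0.1756])]
scene yel [326 250  19  20  58] [335.3103 259.2931] [array([0.4497, 0.0626])]
scene yel [283 296  32  28 233] [297.1845 310.5193] [array([0.5878, 0.1107])]
top red [367 238  19  17 254] [376.3189 246.0591] [array([ 0.4517, -0.3037]), array([ 0.4508, -0.3004])]
top blue [   0  118   46   94 3358] [ 25.142  166.3705] [array([0.6036, 0.4378]), array([0.6002, 0.4287])]
top blue [   87   182   162   101 13420] [168.4988 235.009 ] [array([0.4649, 0.1261]), array([0.4638, 0.1222])]
top blue [154 192  22   4  55] [165.2182 193.8   ] [array([0.5513, 0.1377]), array([0.5487, 0.1335])]
top blue [383 198  18  17 241] [391.5062 206.0788] [array([ 0.5357, -0.3356]), array([ 0.5333, -0.3318])]
top turq [320 227  19  19 280] [329.2786 235.8786] [array([ 0.4706, -0.2067]), array([ 0.4693, -0.2051])]
top turq [325 268  19  19 269] [334.342  277.4126] [array([ 0.3857, -0.2178]), array([ 0.3859, -0.216 ])]
top yel [169 166  19  15 116] [178.5345 171.3017] [array([0.5961, 0.108 ])]
top yel [147 202  27   5 106] [160.     204.0566] [array([0.5268, 0.1426])]
(97, 183) [0.5595 0.2566 0.16  ]
(249, 188) [ 0.556  -0.0424  0.16  ]
(248, 283) [ 0.3721 -0.0462  0.16  ]
(88, 275) [0.3802 0.2607 0.16  ]
```

View pics/crop.png

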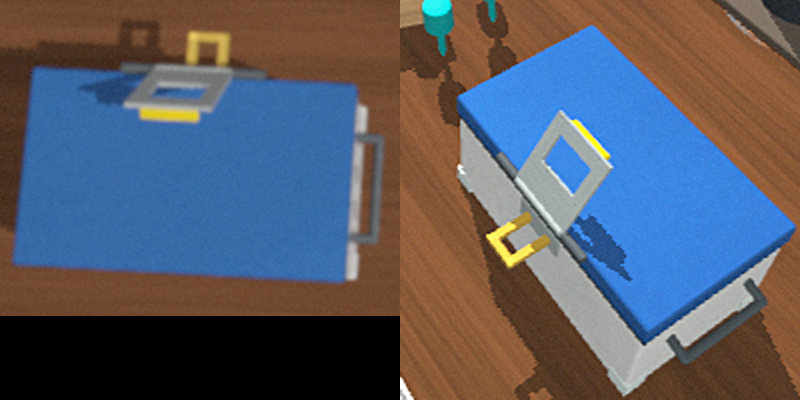

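Both views agree on the pins: long at (.451,-.301), short at (.534,-.333), 89 mm apart. The chest centre is at about (.467,.107), so the hinge is at x≈.562. I'm moving to behind the hasp, high up.

Request:
send_rows(steps=[[0, 0, -0.05, 0, 0.2], [-0.05, -0.058, -0.09, -5, 0.2], [-0.4, -0.465, -0.09, -13.3, 0.2], [-0.4, -0.465, -0.09, -13.3, 0.2], [-0.4, -0.465, -0.09, -13.3, 0.2], [-0.4, -0.465, -0.09, -13.3, 0.2], [-0.4, -0.465, -0.09, -13.3, 0.2], [-0.4, -0.465, -0.09, -13.3, 0.2], [-0.4, -0.465, -0.09, -13.3, 0.2], [-0.4, -0.465, -0.09, -13.3, 0.2], [-0.4, -0.465, -0.09, -13.3, 0.2], [-0.4, -0.465, -0.09, -13.3, 0.2]])

```text
time: 1.35
eef_pos: [0.4079, 0.1672, 0.2873]
tcp_rot: [0.006, 1.0, 0.0, 0.0]
contact_force: [0.9, 0.3, -0.2]
opening: 0.601
finger_force: 0.0
```

Request:
send_rows(steps=[[0, 0, 0, 0, 0.2], [0, 0, 0, 0, 0.2], [0, 0, 0, 0, 0.2]])

```text
time: 1.65
eef_pos: [0.4071, 0.1698, 0.287]
tcp_rot: [0.005, 1.0, 0.0, -0.0]
contact_force: [-0.2, 0.0, 0.6]
opening: 0.601
finger_force: 0.0
```

```bash
python3 - <<'E'
from h import *
np.set_printoptions(precision=4,suppress=True)
im,K,W,c=cam("wrist"); save(im,"w1"); np.savez("w1",K=K,W=W)
s=ctrl.get_state();print(s["time"],s["eef_pos"],R.from_quat(s["tcp_rot"]).as_matrix(),s["qpos"],s["opening"])
E
```

```text
1.7 [0.407  0.1702 0.2871] [[-1.      0.0096 -0.0005]
 [ 0.0096  1.      0.0002]
 [ 0.0005  0.0002 -1.    ]] [ 0.1651 -0.311   2.0101  0.0003  1.443  -1.3961] 0.596960947457992
```

View pics/w1.png

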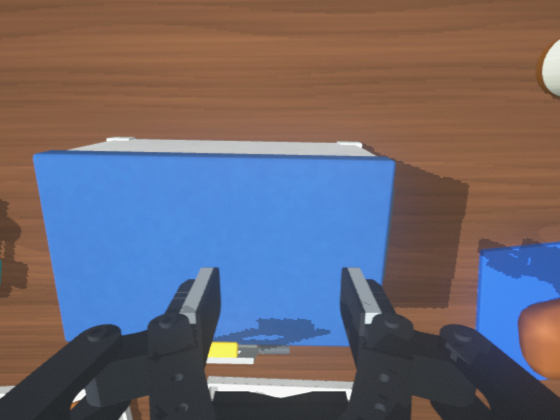

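The wrist view shows the lid with its corners at (38,152), (393,157), (388,347) and (65,340). The hasp's yellow tab is at (222,350), and image down is +x.

```bash
python3 - <<'E'
from h import *
np.set_printoptions(precision=4,suppress=True)
z=np.load("w1.npz");K,W=z["K"],z["W"]
for p in [(38,152),(393,157),(388,347),(65,340)]: print(p,atz(K,W,*p,.16))
for p in [(209,350),(237,350)]: print(p,atz(K,W,*p,.233))
t=np.load("top.npz")
for p in [(147,205),(174,205)]: print("tab",atz(t["K"],t["W"],*p,.233))
for p in [(169,166),(188,166),(169,181),(188,181)]: print("staple",atz(t["K"],t["W"],*p,.117))
im=cv2.imread("pics/top.png")
for r in range(160,186): print(r,im[r,164:192,2].tolist() if r in(168,172,176) else im[r,178].tolist(),im[r,172].tolist())
E
```

```text
(38, 152) [ 0.3681 -0.0276  0.16  ]
(393, 157) [0.3753 0.2642 0.16  ]
(388, 347) [0.5598 0.2741 0.16  ]
(65, 340) [ 0.5485 -0.0386  0.16  ]
(209, 350) [0.5056 0.1172 0.233 ]
(237, 350) [0.5059 0.1378 0.233 ]
tab [0.5074 0.1327 0.233 ]
tab [0.5085 0.0845 0.233 ]
staple [0.6069 0.1283 0.117 ]
staple [0.6078 0.0889 0.117 ]
staple [0.5753 0.1266 0.117 ]
staple [0.5761 0.0874 0.117 ]
160 [48, 73, 113] [47, 72, 113]
161 [47, 73, 115] [51, 77, 118]
162 [46, 73, 115] [50, 75, 117]
163 [55, 77, 118] [52, 80, 120]
164 [51, 89, 130] [61, 108, 147]
165 [66, 129, 164] [80, 160, 196]
166 [82, 162, 196] [98, 194, 227]
167 [85, 172, 204] [98, 198, 231]
168 [117, 114, 119, 120, 135, 177, 210, 220, 220, 212, 203, 197, 197, 199, 198, 198, 201, 200, 201, 207, 213, 211, 210, 200, 175, 143, 117, 116] [94, 189, 220]
169 [68, 144, 175] [89, 177, 206]
170 [58, 109, 143] [81, 170, 200]
171 [51, 80, 120] [85, 168, 201]
172 [120, 117, 119, 119, 143, 180, 201, 206, 200, 181, 149, 128, 120, 120, 121, 122, 119, 117, 129, 161, 191, 205, 203, 192, 165, 136, 123, 121] [83, 168, 200]
173 [53, 73, 117] [87, 170, 201]
174 [53, 79, 119] [78, 167, 198]
175 [49, 73, 113] [84, 167, 199]
176 [101, 88, 88, 98, 148, 190, 206, 202, 195, 170, 134, 110, 105, 107, 108, 108, 104, 106, 129, 165, 195, 206, 199, 183, 149, 116, 114, 116] [79, 165, 195]
177 [42, 62, 88] [78, 161, 193]
178 [33, 44, 73] [75, 154, 187]
179 [35, 48, 76] [65, 138, 167]
180 [42, 54, 72] [69, 117, 141]
181 [98, 102, 108] [107, 122, 131]
182 [141, 141, 142] [143, 146, 145]
183 [147, 150, 147] [138, 141, 137]
184 [136, 137, 134] [123, 122, 120]
185 [118, 117, 116] [117, 116, 115]
```

Loop estimated at (.589,.108,.117), hinge at x .562. I'm going down behind the hasp and pushing outward.

Request:
send_rows(steps=[[-0.02, -0.061, 0.03, 0, 0.2], [-0.043, -0.061, 0.072, 0, 0.2], [-0.043, -0.061, 0.072, 0, 0.2], [-0.043, -0.061, 0.072, 0, 0.2], [-0.065, -0.061, 0.072, 0, 0.2], [-0.085, -0.061, 0.072, 0, 0.2], [-0.105, -0.061, 0.072, 0, 0.2], [-0.12, -0.061, 0.072, 0, 0.2], [-0.135, -0.061, 0.072, 0, 0.2]])

```text
time: 2.6
eef_pos: [0.5429, 0.1087, 0.2178]
tcp_rot: [0.004, 1.0, 0.0, 0.001]
contact_force: [-0.6, -0.4, -0.8]
opening: 0.602
finger_force: 0.0
```

Request:
send_rows(steps=[[-0.015, 0, 0, 0, 0.2], [-0.03, 0, 0, 0, 0.2], [-0.045, 0, 0, 0, 0.2], [-0.045, 0, 0, 0, 0.2], [0, 0, -0.02, 0, 0.2], [0.03, 0, -0.05, 0, 0.2], [0.03, 0, -0.08, 0, 0.2]])

```text
time: 3.3
eef_pos: [0.5079, 0.1086, 0.2962]
tcp_rot: [0.004, 1.0, 0.0, -0.001]
contact_force: [1.3, 0.2, 0.2]
opening: 0.6
finger_force: 0.0
```

```bash
python3 - <<'E'
from h import *
im,K,W,c=cam("scene"); im2,K2,W2,_=cam("top"); save(np.hstack([cv2.resize(im[190:390,240:440],(400,400)),cv2.resize(im2[120:320,80:280],(400,400))]),"s2");save(im2,"t2")
s=ctrl.get_state();print(s["time"],s["eef_pos"],s["contact_force"])
E
```

```text
3.4 [0.51292134 0.10833217 0.3024583 ] [0.93507593 0.63628242 0.59625179]
```

View pics/s2.png

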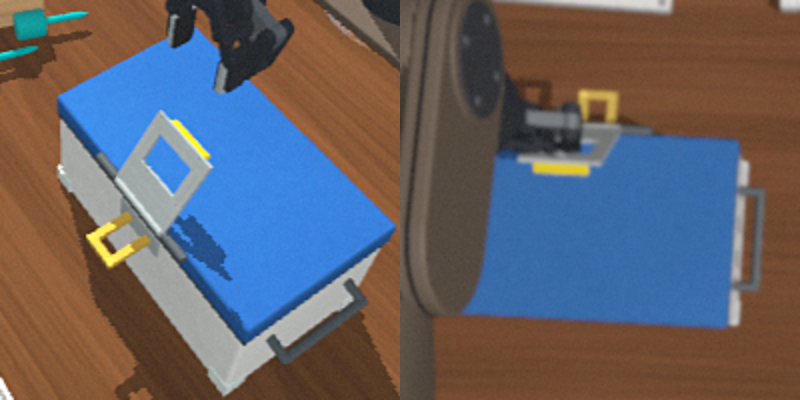

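The hasp is back at, or never left, its start pose, and the two turquoise look-alikes now lie flat. I'll push again, lower, and look while still holding it forward.

Request:
send_rows(steps=[[0.04, 0, 0.0, 0, 0.2], [0.065, 0, 0.03, 0, 0.2], [0.065, 0, 0.07, 0, 0.2], [0.065, 0, 0.1, 0, 0.2], [0.045, 0, 0.1, 0, 0.2], [0.02, 0, 0.1, 0, 0.2], [0, 0, 0.1, 0, 0.2], [-0.015, 0, 0.1, 0, 0.2], [-0.03, 0, 0.1, 0, 0.2]])

```text
time: 4.3
eef_pos: [0.5478, 0.1071, 0.2091]
tcp_rot: [0.005, 1.0, -0.0, 0.009]
contact_force: [-4.8, -5.0, 35.7]
opening: 0.6
finger_force: 17.8
```

```bash
python3 - <<'E'
from h import *
im,K,W,c=cam("scene"); im2,K2,W2,_=cam("wrist"); save(np.hstack([cv2.resize(im[140:390,190:440],(400,400)),cv2.resize(im2,(400,400))]),"s3")
s=ctrl.get_state();print(s["time"],s["eef_pos"],s["contact_force"])
E
```

```text
4.4 [0.55065854 0.10690254 0.20950173] [-2.4799647 -4.0344292 31.7564485]
```

View pics/s3.png

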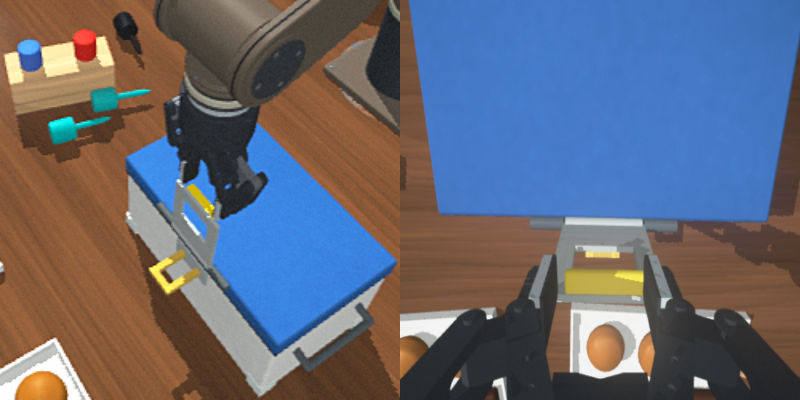

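The frame has slipped between the spread fingers and jammed them with 32 N upward. I'll back out upward and push with shut fingers on the tab bar instead.

Request:
send_rows(steps=[[0.005, 0, -0.02, 0, 0.2], [0.005, 0, -0.05, 0, 0.2], [0.01, 0, -0.085, 0, 0.2], [0.05, 0, -0.09, 0, -1], [0.09, 0, -0.09, 0, -1], [0.11, 0, -0.06, 0, -1], [0.11, 0, -0.02, 0, -1], [0.11, 0, -0.02, 0, -1], [0.11, 0, -0.02, 0, -1]])

```text
time: 5.3
eef_pos: [0.4315, 0.1083, 0.2156]
tcp_rot: [0.005, 1.0, 0.0, -0.001]
contact_force: [0.4, 0.9, 0.2]
opening: 0.0
finger_force: 0.0
```

```bash
python3 - <<'E'
from h import *
im2,K2,W2,_=cam("top"); 
h=cv2.cvtColor(im2[120:240,80:280][:,:,::-1].copy(),cv2.COLOR_BGR2HSV);m=cv2.inRange(h,(22,130,110),(32,255,255));N,l,st,ce=cv2.connectedComponentsWithStats(m);print(st,ce+[80,120])
s=ctrl.get_state();print(s["time"],s["eef_pos"],s["contact_force"],s["opening"],R.from_quat(s["tcp_rot"]).as_matrix().round(3))
E
```

```text
[[    0     0   200   120 23773]
 [   89    46    19    15   117]
 [   66    82    28     5   110]] [[179.59697977 179.42846927]
 [178.48717949 170.94871795]
 [159.61818182 204.05454545]]
5.35 [0.43276331 0.10819856 0.21700673] [ 0.19685145  0.26487212 -0.62476093] -0.0015995624561794255 [[-1.     0.011  0.002]
 [ 0.011  1.     0.   ]
 [-0.002  0.    -1.   ]]
```

Request:
send_rows(steps=[[-0.04, 0, -0.005, 0, -1], [-0.07, 0, -0.005, 0, -1], [-0.09, 0, -0.005, 0, -1], [-0.11, 0, -0.005, 0, -1], [-0.125, 0, -0.005, 0, -1], [-0.14, 0, -0.005, 0, -1], [-0.155, 0, -0.005, 0, -1], [-0.165, 0, -0.005, 0, -1], [-0.165, 0, -0.005, 0, -1]])

```text
time: 6.25
eef_pos: [0.5989, 0.1058, 0.2218]
tcp_rot: [0.006, 1.0, 0.0, 0.001]
contact_force: [-0.4, 0.5, 0.4]
opening: 0.004
finger_force: 0.0
```

```bash
python3 - <<'E'
from h import *
im,K,W,c=cam("scene"); im2,K2,W2,_=cam("wrist"); save(np.hstack([cv2.resize(im[140:390,190:440],(400,400)),cv2.resize(im2,(400,400))]),"s4")
s=ctrl.get_state();print(s["time"],s["eef_pos"],s["contact_force"])
E
```

```text
6.35 [0.59728645 0.10596966 0.22106353] [-0.99806707 -0.10148177  0.17283451]
```

View pics/s4.png

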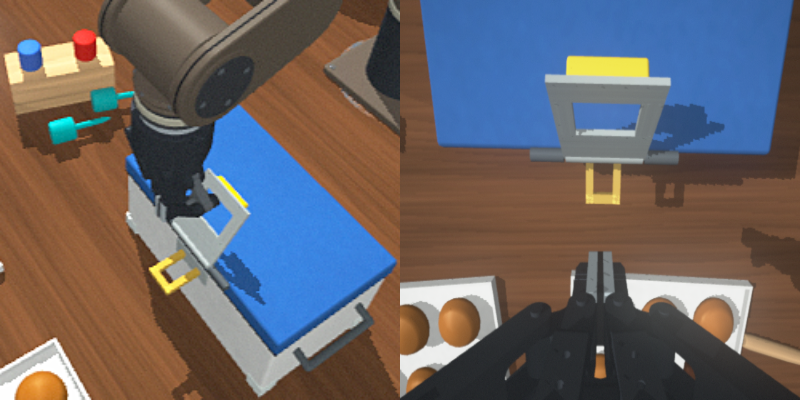

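The scene shows the hasp again leaning back, while the wrist view shows the closed fingers beyond the hinge line. I'll check by projection whether the fingers really passed it.

```bash
python3 - <<'E'
from h import *
np.set_printoptions(precision=1,suppress=True)
z=np.load("scene.npz"); s=ctrl.get_state()
P=lambda p:((proj(z["K"],z["W"],p)-[190,140])*1.6)
print("tcp",P(s["eef_pos"]),"hinge ends",P([.562,.071,.158]),P([.562,.145,.158]),"free ends",P([.515,.071,.233]),P([.515,.145,.233]),"tip",P(s["eef_pos"]-[0,0,.008]),"staple",P([.589,.108,.117]))
i=cv2.imread("pics/scene.png")[195:355,235:375];j=cv2.imread("pics/s4.png")[90:340,70:300]
from plant import ctrl
k=ctrl.read_camera("scene")[150:350,220:370,::-1]
cv2.imwrite("pics/c5.png",np.hstack([cv2.resize(i,(400,457),interpolation=2),cv2.resize(k,(343,457),interpolation=2)]))
E
```

```text
tcp [165.8 229.4] hinge ends [170.  221.2] [208.6 266.4] free ends [204.9 166.7] [247.2 211.3] tip [165.5 233.1] staple [169.3 271.7]
```

View pics/c5.png

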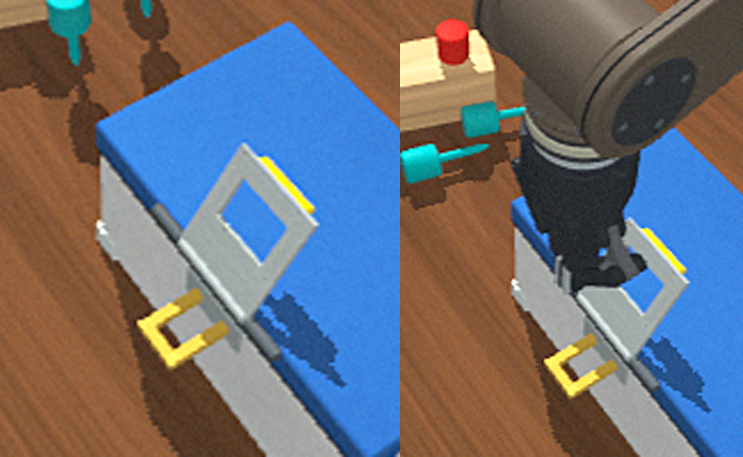

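The fingers are beyond the hasp, which is still at its stop. At opening 0.6 the fingers were about 67 mm apart, which explains the first two jams. I'll go up and back and repeat slowly with a narrow opening, tracking the tab.

Request:
send_rows(steps=[[0, 0, -0.04, 0, -0.6], [0, 0, -0.08, 0, -0.6], [0.05, 0, -0.08, 0, -0.6], [0.1, 0, -0.08, 0, -0.6], [0.13, 0, -0.04, 0, -0.6], [0.13, 0, 0.0, 0, -0.6], [0.13, 0, 0.005, 0, -0.6], [0.12, 0, 0.01, 0, -0.6]])

```text
time: 7.2
eef_pos: [0.4766, 0.1075, 0.2105]
tcp_rot: [0.006, 1.0, 0.0, -0.0]
contact_force: [-0.5, -0.5, 0.3]
opening: 0.197
finger_force: 0.0
```

Request:
send_rows(steps=[[-0.01, 0, 0, 0, -0.6], [-0.018, 0, 0, 0, -0.6], [-0.026, 0, 0, 0, -0.6], [-0.034, 0, 0, 0, -0.6], [-0.042, 0, 0, 0, -0.6]])

```text
time: 7.7
eef_pos: [0.5201, 0.1068, 0.2107]
tcp_rot: [0.006, 1.0, -0.0, 0.0]
contact_force: [0.3, 0.1, -0.2]
opening: 0.202
finger_force: 0.0
```

```bash
cat > tab.py <<'E'
from h import *
np.set_printoptions(precision=3,suppress=True)
s=ctrl.get_state();print(s["time"],s["eef_pos"],s["contact_force"],s["finger_force"],s["opening"])
for n in("scene","top","wrist"):
    im,K,W,c=cam(n);save(im,"l_"+n);h=cv2.cvtColor(im,cv2.COLOR_RGB2HSV);m=cv2.inRange(h,(22,130,80),(34,255,255));N,l,st,ce=cv2.connectedComponentsWithStats(m)
    for i in range(1,N):
        if st[i,4]>15: print(n,st[i],ce[i])
E
python3 tab.py
```

```text
7.7 [0.52  0.107 0.211] [ 0.276  0.116 -0.229] 0.0 0.20197065993420418
scene [336 261   9   9  26] [340.269 264.923]
scene [283 296  32  27 230] [296.77  310.352]
top [169 166  20  14 122] [178.311 170.984]
top [153 202  21   5  88] [162.83  204.057]
wrist [ 237  237  107   24 2288] [290.033 248.348]
wrist [261 287  39  20 340] [279.147 299.197]
```

```bash
python3 - <<'E'
from h import *
s=ctrl.get_state();t=s["eef_pos"]
out=[]
for n,(r,c) in {"scene":(215,250),"top":(140,90),"wrist":(190,190)}.items():
    im,K,W,_=cam(n); im=np.ascontiguousarray(im[:,:,::-1])
    h=(130,130) if n!="wrist" else (200,200); f=400//h[0] if n!="wrist" else 2
    cr=im[r:r+h[0],c:c+h[1]]; cr=cv2.resize(cr,(390,390),interpolation=2);f=390/h[0]
    def dot(p,col):
        u=(proj(K,W,np.array(p))-[c,r])*f; cv2.circle(cr,(int(u[0]),int(u[1])),3,col,-1)
    dot(t-[0,0,.008],(0,255,0)); dot([.562,.071,.158],(255,0,255));dot([.562,.145,.158],(255,0,255));dot([.515,.071,.233],(0,128,255));dot([.515,.145,.233],(0,128,255))
    out.append(cr)
a=np.hstack(out[:2]);b=np.hstack([out[2],np.zeros_like(out[2])])
cv2.imwrite("pics/c6.png",cv2.resize(np.vstack([a,b])[:780],(600,600)))
E
```

```text
(no output)
```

View pics/c6.png

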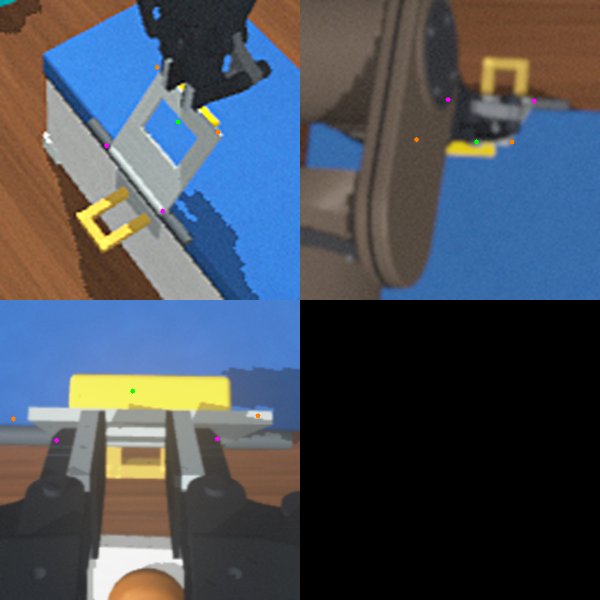

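The fingertips skimmed over the bar with no contact force, so they sit effectively higher than assumed. I'll go back, lower by about 20 mm, and push slowly.

Request:
send_rows(steps=[[0, 0, -0.05, 0, -0.6], [0.05, 0, -0.05, 0, -0.6], [0.07, 0, -0.02, 0, -0.6], [0.07, 0, 0.02, 0, -0.6], [0.07, 0, 0.02, 0, -0.6], [0.05, 0, 0.02, 0, -0.6], [0.035, 0, 0.02, 0, -0.6], [0.02, 0, 0.02, 0, -0.6], [0.01, 0, 0.02, 0, -0.6], [0, 0, 0.02, 0, -0.6]])

```text
time: 9.0
eef_pos: [0.522, 0.1069, 0.197]
tcp_rot: [0.006, 1.0, -0.0, 0.004]
contact_force: [-0.5, 0.4, -0.4]
opening: 0.2
finger_force: 0.2
```

```bash
python3 tab.py
```

```text
9.0 [0.522 0.107 0.197] [-0.53   0.392 -0.38 ] 0.18022426374955103 0.199994690237467
scene [313 252  20  22 114] [323.044 262.43 ]
scene [283 297  32  27 230] [296.887 310.565]
top [169 166  19  14 114] [178.219 171.044]
wrist [ 256  325   49   30 1340] [279.879 339.991]
```

The tab has now moved with the fingers. I'll continue.

Request:
send_rows(steps=[[-0.01, 0, 0, 0, -0.6], [-0.02, 0, 0, 0, -0.6], [-0.03, 0, 0, 0, -0.6], [-0.042, 0, 0, 0, -0.6], [-0.055, 0, 0, 0, -0.6], [-0.065, 0, 0, 0, -0.6], [-0.065, 0, 0, 0, -0.6], [-0.065, 0, 0, 0, -0.6], [-0.065, 0, 0, 0, -0.6]])

```text
time: 10.05
eef_pos: [0.5836, 0.1061, 0.1901]
tcp_rot: [0.006, 1.0, -0.0, -0.0]
contact_force: [-0.0, -0.4, -0.2]
opening: 0.202
finger_force: 0.0
```

```bash
python3 tab.py
```

```text
10.05 [0.584 0.106 0.19 ] [-0.043 -0.399 -0.159] 0.0 0.20231178325284754
scene [284 302  22  22 144] [292.917 312.431]
scene [278 312  18  22 134] [286.627 322.485]
top [169 166  26  14 197] [182.218 173.523]
wrist [269 205  30   2  47] [281.149 205.638]
wrist [259 218  51  28 504] [283.927 235.806]
```

The tab has come down to the staple. I'm going up and over to the rack, then I'll check both the hasp and the pin numerically.

Request:
send_rows(steps=[[0, 0, -0.04, 0, -0.6], [0.02, -0.02, -0.07, 3, 0.0], [0.128, -0.409, -0.06, 20.4, 0.5], [0.128, -0.409, -0.06, 20.4, 0.5], [0.128, -0.409, -0.06, 20.4, 0.5], [0.128, -0.409, -0.06, 20.4, 0.5], [0.128, -0.409, -0.06, 20.4, 0.5], [0.128, -0.409, -0.06, 20.4, 0.5], [0.128, -0.409, -0.06, 20.4, 0.5], [0.128, -0.409, -0.06, 20.4, 0.5], [0.128, -0.409, -0.06, 20.4, 0.5], [0.128, -0.409, -0.06, 20.4, 0.5]])

```text
time: 11.4
eef_pos: [0.4505, -0.3023, 0.2501]
tcp_rot: [0.184, 0.983, 0.0, -0.0]
contact_force: [0.4, 0.3, -0.7]
opening: 0.754
finger_force: 0.0
```

```bash
cat > pin.py <<'E'
from h import *
np.set_printoptions(precision=4,suppress=True)
s=ctrl.get_state();M=R.from_quat(s["tcp_rot"]).as_matrix();print(s["time"],s["eef_pos"],s["contact_force"],s["opening"],"toolxyz",M.tolist())
for n in("scene","top","wrist"):
    im,K,W,c=cam(n);save(im,"p_"+n);h=cv2.cvtColor(im,cv2.COLOR_RGB2HSV)
    for k,a,b in(("red",(0,180,90),(5,255,255)),("blue",(105,150,60),(125,255,255)),("turq",(85,150,80),(95,255,255)),("yel",(22,130,80),(34,255,255))):
        m=cv2.inRange(h,a,b);N,l,st,ce=cv2.connectedComponentsWithStats(m)
        for i in range(1,N):
            if 60<st[i,4]<9000:
                print(n,k,st[i],ce[i],atz(K,W,*ce[i],.115)[:2])
z=np.load("scene.npz");t=np.load("top.npz")
for p in([.565,.108,.117],[.589,.108,.117],[.565,.108,.075],[.57,.084,.07],[.57,.132,.07]): print(p,proj(z["K"],z["W"],p),proj(t["K"],t["W"],p))
E
python3 pin.py
```

```text
11.4 [ 0.4505 -0.3023  0.2501] [ 0.436   0.3098 -0.7012] 0.7537739963181932 toolxyz [[-0.9320897098231531, 0.3622275009534142, -0.00010195506385835801], [0.3622273668728884, 0.9320895457682503, 0.0006429291338030118], [0.00032791786258811806, 0.0005623367154425302, -0.9999997881236249]]
scene red [235 158  15  20 234] [242.6453 167.6111] [ 0.4593 -0.2878]
scene blue [201 166  15  18 152] [208.8487 176.7697] [ 0.5458 -0.3087]
scene turq [247 195  37  15 265] [258.8415 200.9698] [ 0.489  -0.1698]
scene turq [220 213  39  17 301] [233.3422 219.7874] [ 0.5687 -0.1556]
scene yel [283 297  31  29 274] [298.073 312.646] [0.5884 0.1146]
top blue [   0  118   46   94 3358] [ 25.12   166.5149] [0.5999 0.4287]
top blue [382 198  20  17 240] [391.375  205.9333] [ 0.5336 -0.3316]
top turq [326 196  19  42 366] [334.5956 209.8443] [ 0.523  -0.2155]
top turq [331 236  22  42 340] [341.3265 249.8794] [ 0.4415 -0.2297]
wrist blue [260 275  36  26 698] [277.543  287.4814] [ 0.536 -0.335]
wrist turq [325  83   8  54 340] [328.0882 109.6971] [ 0.4    -0.2381]
wrist turq [361 183   8  28 182] [364.9451 197.956 ] [ 0.482 -0.232]
wrist turq [351 213  30  33 852] [366.3815 228.0587] [ 0.5092 -0.239 ]
[0.565, 0.108, 0.117] [305.5662 303.3654] [177.7591 186.0935]
[0.589, 0.108, 0.117] [295.8188 309.8035] [178.3509 174.6761]
[0.565, 0.108, 0.075] [304.4343 313.3612] [182.3359 189.8592]
[0.57, 0.084, 0.07] [295.289  307.0999] [194.0118 188.2521]
[0.57, 0.132, 0.07] [309.657  324.7611] [171.9294 187.7787]
```

```bash
python3 - <<'E'
from h import *
a=cv2.imread("pics/p_scene.png")[240:350,250:360];b=cv2.imread("pics/p_wrist.png")
b=b[60:410,90:470]
cv2.imwrite("pics/v10.png",np.hstack([cv2.resize(a,(400,400),interpolation=2),cv2.resize(b,(400,400))]))
w=cv2.cvtColor(b,cv2.COLOR_BGR2HSV);m=((w[...,0]<8)|(w[...,0]>172))&(w[...,1]>170);ys,xs=np.nonzero(m);print(m.sum(),xs.min()+90,xs.max()+90,ys.min()+60,ys.max()+60) if m.any() else 0
E
```

```text
1271 258 296 168 211
```

View pics/v10.png

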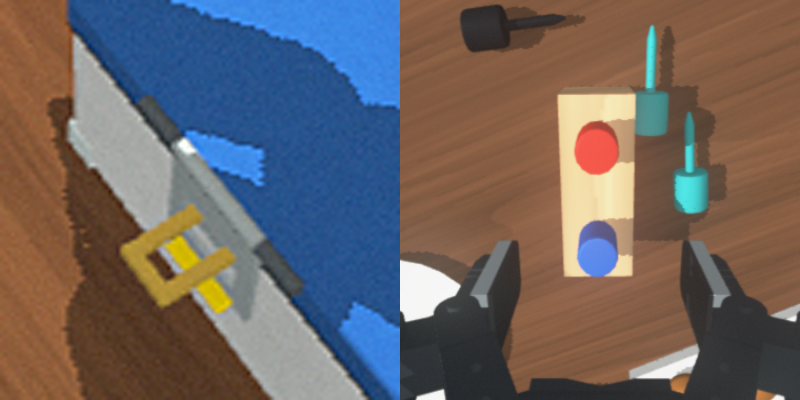

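The hasp hangs shut over the staple, with its tab seen below the loop. The wrist view shows the rack aligned with the tool, red at about (277,190), and fingertips at about (199,272) and (361,272). I'll check the tip position against the model.

```bash
python3 - <<'E'
from h import *
np.set_printoptions(precision=4,suppress=True)
s=ctrl.get_state();c=ctrl.calibration("wrist");K=np.array(c["intrinsics"]);T=np.array(c["tool_from_camera"]);print(T)
M=np.eye(4);M[:3,:3]=R.from_quat(s["tcp_rot"]).as_matrix();M[:3,3]=s["eef_pos"];W=M@T
for v in(180,185,190): print(atz(K,W,277,v,.115))
for p in([.451,-.302,.115],[.4505,-.3015,.095]): print(proj(K,W,p))
for z in(.008,-.002,-.012,-.022):
    print(z,[proj(K,T,[x,.034,z]) for x in(-.011,.011)],proj(K,T,[0,0,z]))
im=cv2.imread("pics/p_wrist.png")
g=cv2.cvtColor(im,cv2.COLOR_BGR2GRAY);print(g[256:300:3,180:214:2])
E
```

```text
[[-0.0001  0.9558  0.2939  0.076 ]
 [ 1.     -0.      0.0004  0.0006]
 [ 0.0004  0.2939 -0.9558 -0.1738]
 [ 0.      0.      0.      1.    ]]
[ 0.4397 -0.2978  0.115 ]
[ 0.4438 -0.2994  0.115 ]
[ 0.4479 -0.301   0.115 ]
[277.1611 193.6137]
[277.6309 187.7569]
0.008 [array([341.1617, 268.6392]), array([343.2084, 230.7464])] [279.0197 250.0011]
-0.002 [array([344.2356, 277.0114]), array([346.4975, 237.4379])] [278.9627 257.5627]
-0.012 [array([347.6356, 286.2717]), array([350.1485, 244.8656])] [278.8994 265.941 ]
-0.022 [array([351.4165, 296.5693]), array([354.2246, 253.1582])] [278.8289 275.2759]
[[ 98  97  98  98 101 106 107 106 107 108 109 112 112 111 110 112 111]
 [ 97  99 100  99 100 101 103 107 110 111 110 110 110 110 111 111 110]
 [100 102 102 104 103 101 101 100 106 110 109 108 107 109 108 109 110]
 [104 104 104 103 103 103 102 100 104 106 108 109 108 108 109 108 108]
 [106 102 103 101 100  99 104 108 107 107 107 108 108 108 109 109 110]
 [102 104 117 119 120 119 120 116  68  57  61  95 108 108 110 108 108]
 [104 120 121 121 122 121 121  84  55  54  54  72 109 110 108 107 104]
 [119 122 122 122 121 122  97  55  55  52  51  70 103 103 103 104 105]
 [123 120 122 121 122 109  60  54  54  50  52  63 105 107 107 108 111]
 [122 122 121 120 118  66  56  55  51  53  53  58 108 109 109 108 107]
 [123 121 122 121  81  54  54  53  50  54  50  57  99 107 108 105 108]
 [122 122 120  96  54  53  52  54  53  53  52  54  92 107 108 111 111]
 [122 121 109  58  53  49  49  52  52  49  52  53  93 112 110 110 108]
 [122 119  67  53  54  51  52  51  53  53  52  52  88 105 104 103 106]
 [121  81  57  51  53  52  49  50  50  50  50  52  85 104 104 104 106]]
```

The image scale puts the tips about 30 mm behind the TCP rather than 8 mm ahead. The hasp clearance (missed at .211, touched at .197) fits that too. I'll descend in stages and watch the force.

Request:
send_rows(steps=[[0, 0, 0.05, 0, 0.4], [0, 0, 0.1, 0, 0.4], [0, 0, 0.14, 0, 0.4], [0, 0, 0.15, 0, 0.4], [0, 0, 0.16, 0, 0.4], [0, 0, 0.168, 0, 0.4], [0, 0, 0.173, 0, 0.4]])

```text
time: 12.25
eef_pos: [0.4525, -0.3022, 0.0788]
tcp_rot: [0.183, 0.983, -0.001, 0.001]
contact_force: [-0.3, 0.4, 0.6]
opening: 0.702
finger_force: 0.0
```

Request:
send_rows(steps=[[0, 0, 0.006, 0, 0.4], [0, 0, 0.012, 0, 0.4], [0, 0, 0.012, 0, 0.4]])

```text
time: 12.55
eef_pos: [0.4509, -0.3013, 0.0648]
tcp_rot: [0.183, 0.983, 0.0, -0.0]
contact_force: [-0.9, -0.7, -0.3]
opening: 0.699
finger_force: 0.0
```

At TCP z .065 there is still no contact with the rack, so the offset is confirmed. I'll go on to .048 and close.

Request:
send_rows(steps=[[0, 0, 0.006, 0, 0.4], [0, 0, 0.012, 0, 0.4], [0, 0, 0.017, 0, 0.4], [0, 0, 0.017, 0, 0.4]])

```text
time: 12.95
eef_pos: [0.4505, -0.3009, 0.0471]
tcp_rot: [0.183, 0.983, 0.001, -0.001]
contact_force: [0.5, -0.3, -0.3]
opening: 0.699
finger_force: 0.0
```

Request:
send_rows(steps=[[0, 0, 0, 0, -0.3], [0, 0, 0, 0, -0.3], [0, 0, 0, 0, -0.5], [0, 0, 0, 0, -0.5], [0, 0, 0, 0, -0.5], [0, 0, 0, 0, -0.5]], squeeze=50)

```text
time: 13.55
eef_pos: [0.4514, -0.3016, 0.0486]
tcp_rot: [0.183, 0.983, -0.0, 0.0]
contact_force: [-0.4, -0.6, 1.3]
opening: 0.43
finger_force: 50.0
```

Gripped at 50 N, with the opening matching the 38 mm knob. Lifting out.

Request:
send_rows(steps=[[0, 0, -0.015, 0, -0.5], [0, 0, -0.04, 0, -0.5], [0, 0, -0.08, 0, -0.5], [0, 0, -0.12, 0, -0.5], [0, 0, -0.16, 0, -0.5], [0, 0, -0.2, 0, -0.5], [0, 0, -0.2, 0, -0.5], [0, 0, -0.2, 0, -0.5]])

```text
time: 14.35
eef_pos: [0.4514, -0.3016, 0.2501]
tcp_rot: [0.183, 0.983, -0.001, 0.001]
contact_force: [0.1, -0.4, -1.0]
opening: 0.429
finger_force: 50.3
```

```bash
python3 pin.py; python3 - <<'E'
from h import *
im=cv2.imread("pics/p_wrist.png");w=cv2.cvtColor(im,cv2.COLOR_BGR2HSV)
m=(((w[...,0]<8)|(w[...,0]>172))&(w[...,1]>170)).astype(np.uint8);print(cv2.connectedComponentsWithStats(m)[2:4])
c=ctrl.calibration("wrist");K=np.array(c["intrinsics"]);T=np.array(c["tool_from_camera"])
np.set_printoptions(precision=1,suppress=True)
for z in(-.0664,-.026,.0,.034): print(z,[proj(K,T,[x,0,z]) for x in(-.019,0,.019)])
E
```

```text
14.35 [ 0.4514 -0.3016  0.2501] [ 0.0618 -0.4374 -1.0428] 0.42859728353226667 toolxyz [[-0.9331836915551939, 0.35939364811377184, 0.0020984544062673098], [0.3593895465589739, 0.9331852775847278, -0.0020955961561636466], [-0.002711390705148305, -0.0012014135794745772, -0.9999956024732586]]
scene red [229  94   7  22  91] [231.8901 104.3297] [ 0.3414 -0.5317]
scene blue [201 166  15  18 151] [208.8477 176.8013] [ 0.5458 -0.3086]
scene turq [247 195  37  15 265] [258.8415 200.9698] [ 0.489  -0.1698]
scene turq [220 213  39  17 301] [233.2392 219.8339] [ 0.569  -0.1556]
scene yel [283 297  31  29 299] [299.301  312.4816] [0.5862 0.1157]
top blue [   0  118   46   94 3356] [ 25.1198 166.5283] [0.5998 0.4287]
top blue [382 198  20  17 243] [391.0535 206.1564] [ 0.5332 -0.3309]
top turq [326 196  20  43 379] [334.4354 210.3061] [ 0.522  -0.2152]
top turq [331 236  22  42 339] [341.3628 249.8407] [ 0.4415 -0.2298]
wrist red [ 229  251  103  122 8352] [278.2102 320.824 ] [ 0.5664 -0.3465]
wrist turq [325  84   9  55 341] [328.6891 111.8856] [ 0.4004 -0.2385]
wrist turq [362 160   8  53 341] [
[... 2184 characters left out ...]
.        , 257.        ],
       [302.5       , 257.5       ],
       [293.5       , 259.        ],
       [306.5       , 259.5       ],
       [309.        , 258.        ],
       [313.        , 259.        ],
       [310.66666667, 262.        ],
       [307.        , 262.5       ],
       [309.        , 264.        ],
       [315.        , 264.        ],
       [318.        , 268.        ]]))
-0.0664 [array([278.5, 379.5]), array([278.4, 334. ]), array([278.3, 284.2])]
-0.026 [array([278.8, 316.3]), array([278.8, 279.3]), array([278.8, 239.8])]
0.0 [array([279. , 288.9]), array([279., 256.]), array([278.9, 221.1])]
0.034 [array([279.2, 262.1]), array([279.1, 233.4]), array([279.1, 203.2])]
```

The pin is upright and centred on the TCP: knob rows 246–373 in the wrist view, against 240–380 predicted. Carrying it to hover over the staple.

Request:
send_rows(steps=[[0.002, 0.03, 0, -2, -0.5], [0.005, 0.075, 0, -5, -0.5], [0.018, 0.432, 0, -19.9, -0.5], [0.018, 0.432, 0, -19.9, -0.5], [0.018, 0.432, 0, -19.9, -0.5], [0.018, 0.432, 0, -19.9, -0.5], [0.018, 0.432, 0, -19.9, -0.5], [0.018, 0.432, 0, -19.9, -0.5], [0.018, 0.432, 0, -19.9, -0.5], [0.018, 0.432, 0, -19.9, -0.5], [0.018, 0.432, 0, -19.9, -0.5], [0.018, 0.432, 0, -19.9, -0.5]])

```text
time: 15.7
eef_pos: [0.5889, 0.1073, 0.2468]
tcp_rot: [0.01, 1.0, -0.0, -0.001]
contact_force: [-0.2, 0.6, -1.0]
opening: 0.434
finger_force: 50.4
```

```bash
cat > st.py <<'E'
from h import *
np.set_printoptions(precision=4,suppress=True,linewidth=150)
s=ctrl.get_state();print(s["time"],s["eef_pos"],s["contact_force"],s["opening"],s["finger_force"],R.from_quat(s["tcp_rot"]).as_matrix()[:2,:2].tolist())
im,K,W,c=cam("wrist");save(im,"st");h=cv2.cvtColor(im,cv2.COLOR_RGB2HSV);m=cv2.inRange(h,(18,130,80),(34,255,255))
N,l,st,ce=cv2.connectedComponentsWithStats(m)
for i in range(1,N):
    if st[i,4]>40: print(st[i],ce[i])
# model outline of staple top at z=.117
for p in([.589,.108],[.609,.089],[.609,.127],[.601,.097],[.601,.119],[.562,.089],[.562,.127]): print(p,proj(K,W,[*p,.117]))
y0=st[1:,1].min() if N>1 else 150
r=proj(K,W,[.589,.108,.117]).astype(int)
sub=m[r[1]-40:r[1]+44:3,r[0]-36:r[0]+37:2]
for k,row in enumerate(sub): print(r[1]-40+3*k,''.join('#' if v else '.' for v in row))
print("col0",r[0]-36)
E
python3 st.py
```

```text
15.7 [0.5889 0.1073 0.2468] [-0.245   0.6126 -0.9993] 0.43390230868122165 50.44574439525604 [[-0.9997812859762018, 0.020711920913067998], [0.020714153389660275, 0.9997851631536702]]
[260 189  39  27 329] [278.2827 208.4742]
[0.589, 0.108] [279.9892 195.3043]
[0.609, 0.089] [258.7436 217.9619]
[0.609, 0.127] [302.2058 217.1142]
[0.601, 0.097] [267.6064 208.9922]
[0.601, 0.119] [292.9539 208.4934]
[0.562, 0.089] [256.6223 164.4085]
[0.562, 0.127] [302.0336 163.4743]
155 .....................................
158 .....................................
161 .....................................
164 .....................................
167 .....................................
170 .....................................
173 .....................................
176 .....................................
179 .....................................
182 .....................................
185 .....................................
188 .............#.......................
191 .............#............#..........
194 .............#............#..........
197 .........#...#............#..........
200 .........#..##............#..........
203 .........##..#............#...#......
206 .........#...##############..........
209 .................#...#####...........
212 ..........#.##############...##......
215 .........#################.####......
218 .....................................
221 .....................................
224 .....................................
227 .....................................
230 .....................................
233 .....................................
236 .....................................
col0 243
```

```bash
python3 - <<'E'
from h import *
im=cv2.imread("pics/st.png").astype(int)
f=im[...,2]-im[...,0]
for r in (186,190,194,198,202): print(r,f[r,248:314].tolist())
for c in (275,281,287): print(c,f[196:232,c].tolist())
E
```

```text
186 [54, 56, 56, 54, 55, 55, 56, 55, 55, 55, 56, 65, 110, 117, 118, 115, 117, 117, 116, 115, 117, 115, 84, 60, 56, 57, 56, 56, 55, 54, 48, 38, 37, 37, 34, 33, 32, 31, 33, 35, 37, 37, 37, 38, 38, 35, 49, 104, 116, 117, 116, 116, 117, 117, 117, 116, 114, 71, 36, 32, 32, 32, 35, 35, 35, 36]
190 [59, 57, 57, 57, 56, 58, 58, 58, 57, 57, 58, 67, 112, 119, 118, 118, 118, 117, 116, 117, 118, 116, 87, 63, 59, 60, 59, 60, 61, 61, 61, 60, 60, 60, 60, 61, 61, 59, 60, 61, 60, 62, 61, 60, 61, 61, 73, 113, 118, 118, 117, 118, 118, 117, 117, 118, 115, 88, 65, 60, 61, 61, 62, 60, 62, 62]
194 [66, 66, 66, 64, 65, 65, 64, 66, 65, 64, 65, 72, 112, 119, 120, 119, 118, 119, 118, 118, 119, 116, 89, 68, 66, 67, 65, 66, 65, 65, 66, 65, 66, 65, 66, 64, 66, 66, 65, 65, 65, 65, 66, 67, 66, 67, 79, 115, 118, 119, 118, 117, 120, 119, 119, 118, 114, 79, 65, 65, 64, 63, 64, 65, 63, 62]
198 [72, 68, 69, 70, 71, 71, 71, 70, 70, 71, 71, 76, 108, 121, 121, 120, 121, 122, 120, 119, 120, 119, 94, 73, 71, 70, 71, 72, 71, 70, 70, 69, 70, 70, 71, 70, 69, 70, 70, 70, 69, 70, 70, 69, 70, 71, 88, 119, 121, 121, 119, 120, 121, 120, 120, 121, 116, 83, 69, 67, 68, 68, 69, 68, 67, 66]
202 [70, 69, 70, 70, 69, 69, 70, 69, 70, 69, 70, 75, 110, 121, 122, 123, 122, 122, 122, 121, 123, 120, 93, 72, 68, 68, 68, 68, 69, 69, 68, 69, 68, 70, 68, 68, 68, 67, 66, 69, 69, 69, 67, 67, 66, 70, 91, 120, 122, 121, 122, 121, 122, 122, 121, 123, 115, 74, 67, 67, 67, 67, 66, 66, 67, 66]
275 [69, 69, 72, 71, 69, 68, 68, 69, 72, 87, 99, 122, 122, 122, 123, 123, 123, 124, 123, 123, 84, 73, 78, 74, 72, 69, 72, 75, 74, 73, 70, 70, 71, 74, 76, 73]
281 [69, 71, 70, 69, 69, 69, 70, 69, 75, 86, 99, 122, 123, 122, 124, 124, 123, 125, 123, 125, 83, 74, 76, 73, 73, 70, 72, 72, 74, 72, 71, 69, 69, 74, 69, 40]
287 [69, 70, 70, 69, 69, 66, 69, 71, 75, 86, 94, 122, 123, 123, 123, 123, 123, 122, 123, 124, 83, 74, 75, 74, 72, 71, 72, 73, 74, 72, 69, 69, 72, 73, 75, 76]
```

The staple's bars sit at columns 260–270 and 294–305, with the front bar at rows 206–216. That puts the loop at about (.588,.110). Shifting y by +2 mm and lowering.

Request:
send_rows(steps=[[0, 0.002, 0, 0, -0.5], [0, 0.002, 0.03, 0, -0.5], [0, 0.002, 0.06, 0, -0.5], [0, 0.002, 0.08, 0, -0.5], [0, 0.002, 0.08, 0, -0.5], [0, 0.002, 0.08, 0, -0.5]])

```text
time: 16.35
eef_pos: [0.5899, 0.1093, 0.1687]
tcp_rot: [0.011, 1.0, -0.0, 0.0]
contact_force: [-0.1, -0.1, -0.5]
opening: 0.432
finger_force: 50.4
```

```bash
python3 - <<'E'
from h import *
np.set_printoptions(precision=4,suppress=True,linewidth=150)
s=ctrl.get_state();print(s["time"],s["eef_pos"],s["contact_force"],R.from_quat(s["tcp_rot"]).as_matrix().round(4).tolist())
im,K,W,c=cam("wrist");save(im,"st2");f=im[...,0].astype(int)-im[...,2]
p=lambda x,y:proj(K,W,[x,y,.117])
print(p(.588,.110),p(.608,.091),p(.608,.129),p(.6,.099),p(.6,.121))
a=p(.588,.110);r0=int(a[1])
for r in range(r0-24,r0+40,3): print(r,''.join('#' if v>100 else '.' for v in f[r,int(a[0])-44:int(a[0])+46:1]))
print(int(a[0])-44)
# scene & top yellow
for n in("scene","top"):
    im,K,W,c=cam(n);save(im,"st2"+n)
    t=s["eef_pos"]; print(n,[proj(K,W,t-[0,0,.034]),proj(K,W,t+[0,0,.026])])
E
```

```text
16.35 [0.5899 0.1093 0.1687] [-0.1356 -0.0737 -0.5045] [[-0.9998, 0.0218, 0.0002], [0.0218, 0.9998, -0.0], [-0.0002, -0.0, -1.0]]
[279.7651 221.0145] [251.9896 250.0522] [308.8913 248.9076] [263.538  238.5986] [296.8025 237.9224]
197 ..........................................................................................
200 ..........................................................................................
203 ..........................................................................................
206 .....................######...................................####........................
209 ................############..................................#############...............
212 ................############..................................#############...............
215 ................#############.................................#############...............
218 ................#############................................##############...............
221 ................#############................................##############...............
224 ...........
[... 651 characters left out ...]
45 ................##########################################################................
248 ................##########################################################................
251 ...................#################################################......................
254 ..............########################################################.#..................
257 ............#############################################################.................
260 ..........###################################################################.............
235
scene [array([296.2254, 306.146 ]), array([297.5081, 290.1858])]
top [array([175.6872, 172.3315]), array([168.0838, 165.2069])]
```

The inner opening is at columns 264–296, centred at 280 with the pin, and the front edge is where predicted. Lowering through the loop.

Request:
send_rows(steps=[[0.001, 0, 0.015, 0, -0.5], [0.001, 0, 0.027, 0, -0.5], [0.001, 0, 0.039, 0, -0.5], [0.001, 0, 0.051, 0, -0.5], [0.001, 0, 0.051, 0, -0.5]])

```text
time: 17.0
eef_pos: [0.5867, 0.1101, 0.1139]
tcp_rot: [0.01, 1.0, -0.0, -0.003]
contact_force: [-0.4, 0.6, 0.2]
opening: 0.432
finger_force: 50.4
```

Request:
send_rows(steps=[[0, 0, 0.008, 0, -0.5], [0, 0, 0.016, 0, -0.5], [0, 0, 0.022, 0, -0.5], [0, 0, 0.025, 0, -0.5], [0, 0, 0.025, 0, -0.5]])

```text
time: 17.5
eef_pos: [0.5884, 0.1102, 0.0917]
tcp_rot: [0.01, 1.0, -0.0, -0.001]
contact_force: [-0.1, 0.5, -0.2]
opening: 0.43
finger_force: 50.4
```

Request:
send_rows(steps=[[0, 0, 0.001, 0, -0.5], [0, 0, 0.002, 0, -0.5], [0, 0, 0.002, 0, -0.5]])

```text
time: 17.8
eef_pos: [0.589, 0.1102, 0.0907]
tcp_rot: [0.01, 1.0, 0.0, 0.0]
contact_force: [-0.4, -0.0, -0.4]
opening: 0.433
finger_force: 50.7
```

Request:
send_rows(steps=[[0, 0, 0, 0, 0.1], [0, 0, 0, 0, 0.3], [0, 0, 0, 0, 0.3], [0, 0, 0, 0, 0.3], [0, 0, -0.01, 0, 0.3], [0, 0, -0.03, 0, 0.3], [0, 0, -0.06, 0, 0.3], [0, 0, -0.1, 0, 0.3], [0, 0, -0.14, 0, 0.3], [0.04, 0, -0.17, 0, 0.3], [0.08, 0, -0.17, 0, 0.3], [0.08, 0, -0.17, 0, 0.3]])

```text
time: 19.0
eef_pos: [0.5055, 0.1123, 0.2617]
tcp_rot: [0.01, 1.0, 0.0, 0.0]
contact_force: [-0.0, 0.6, -0.9]
opening: 0.648
finger_force: 0.0
```

```bash
python3 - <<'E'
from h import *
np.set_printoptions(precision=1,suppress=True)
s=ctrl.get_state();print(s["time"],s["eef_pos"],s["contact_force"],s["opening"])
for n in("scene","top","wrist"):
    im,K,W,c=cam(n);save(im,"f_"+n);h=cv2.cvtColor(im,cv2.COLOR_RGB2HSV)
    m=(((h[...,0]<7)|(h[...,0]>172))&(h[...,1]>170)&(h[...,2]>70)).astype(np.uint8);N,l,st,ce=cv2.connectedComponentsWithStats(m)
    q=proj(K,W,[.588,.110,.137])
    for i in range(1,N):
        if st[i,4]>40 and abs(ce[i]-q).max()<60: print(n,st[i],ce[i])
    print(n,[proj(K,W,[.588,.110,z]) for z in(.117,.137,.157)])
    if n=="scene":
        b=cv2.inRange(h,(105,150,60),(125,255,255));print("blue",[x for x in cv2.connectedComponentsWithStats(b)[2] if 60<x[4]<900])
        y=cv2.inRange(h,(18,120,70),(34,255,255));print("yel",[x for x in cv2.connectedComponentsWithStats(y)[2] if 20<x[4]<900])
E
```

```text
19.0 [0.5 0.1 0.3] [-0.   0.6 -0.9] 0.647837265920929
scene [287 293  21  26 423] [296.9 305.3]
scene [array([296.9, 310.3]), array([297.3, 305.3]), array([297.7, 300.2])]
blue [array([201, 166,  15,  18, 155], dtype=int32)]
yel [array([283, 306,  32,  20, 194], dtype=int32)]
top [164 161  21  20 345] [174.  170.9]
top [array([177.4, 175.1]), array([175., 173.]), array([172.6, 170.7])]
wrist [ 259  270   41   40 1234] [278.7 290.6]
wrist [array([278.9, 271.3]), array([278.8, 281.1]), array([278.7, 292.2])]
```

The knob centroid in the scene view is (296.9,305.3), against (297.3,305.3) predicted for a knob resting upright on the loop. The blue pin hasn't moved and the robot is clear. Handing in.

```bash
python3 -c "
from plant import ctrl
print(ctrl.sign_off())"
```

```text
the job is handed in; nothing more can be done
None
```

I handed the job in at about 19 s: the hasp hangs shut over the staple, the long red pin stands through the loop with its knob resting on it, and the short blue pin is still in the rack. The first three pushes on the hasp failed; the second jammed it in the fingers at about 36 N. The turquoise and black look-alikes by the rack fell over early on for no cause I could see and were left lying on the work surface.

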